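Fish the spacer bar out of the soak well

ROBOT

A 7-joint arm with a two-finger parallel gripper is mounted at the origin on the work surface. World frame = base frame: x ahead of the robot, y to its left, z up, the work surface at z = 0. Lengths are in m, angles in rad, forces in N, time in s.
With the tool pointing down it reaches from about 0.4 to 0.85 m from the base axis. Payload 4.5 kg.
Tool frame: the origin (TCP) lies between the finger pads; the fingertips stand 8 mm ahead of it and the grasp point (between the pads) lies 11 mm behind it; z points along the fingers, y is the direction in which the jaws open and shut (so a half turn about z gives the same grasp; the last joint's range is limited). The gripper opens to 85 mm and grips with 20 to 120 N. Pads are 22 mm wide; open, the fingers measure 114 mm over their backs; the gripper's body (76 mm by 85 mm) begins 54 mm behind the grasp point. The pads swing forward as they close: fully open they stand 13 mm farther back than shut.
Start: joints at [-1.135, 0.689, -0.195, 1.565, 0.157, 0.902, -0.215], TCP at [0.244, 0.575, 0.239] pointing down, gripper open.
Joint ranges: [-3.01, 3.01], [-0.46, 2.08], [-1.47, 1.51], [0.13, 2.56], [-1, 4.14], [0.04, 2.09], [-2.66, 2.66]. Speed limits (rad/s): [2.57, 2.57, 3.14, 3.14, 3.14, 3.14, 3.14].

INTERFACE

Orientations are given as a unit quaternion [x, y, z, w].
In Python, from rig import bot, snapshot gives the robot as it stands. The module is installed in compiled form; this text tells all that it offers.
- The arm moves only by the shell command python3 -m crank 'ROWS' [FORCE]. ROWS is JSON, a list of rows, each a list of 5 numbers: the shift along the tool's x, y, z in m, then the turn about the tool's z in rad, then the opening, from -1 (shut) to 1 (fully open), so that 0 is half open. A call has 1 to 10 rows; each row shifts and turns the commanded pose from where the row before left it, along the tool's axes as they then stand; what a row does not reach is not made up. A row lasts 1/8 s, in which the tool goes at most 62.5 mm and 10.7 degrees, less where a joint would pass 70% of its speed; a pose out of reach is approached as far as the arm can. A call is refused whole if a number of a shift passes 0.0625 or a number of a turn 0.188, either way. A call with a gripper value outside its range is refused whole. The fingers move at their own pace and stop on an object; FORCE is the grip in N (left out, the last holds). Time passes only in rows, so rows that do not move let the fingers close. It gives the time, the measured TCP pose, the force and the opening at its end, in the units of the state.
- bot.state(): the state, without advancing time (a new reading comes with each control period).
- snapshot(name): name is "side" or "top" or "wrist"; returns a dict with "pixels" (400x640x3 uint8, red, green, blue), "mtx" (3x3 intrinsics, pixels), "dist" ([k1, k2, p1, p2, k3] as OpenCV has them; the pictures are not rectified), "eye" and "rotation" of the camera in the world. Camera axes: x right, y down, z forward; pixel columns grow to the right and rows downward; lengths in m; the calibration is good to about 2 mm. A picture is of the moment at which its call begins. There is no depth.
- bot.finish_job(): hands the job in, once; it reports no verdict.
The state is a dict: "t": time; "joint_positions": joint angles; "qd": joint speeds; "joint_efforts": joint torques, N m; "tool_pos": TCP position; "ee_rot": TCP orientation; "contact_force": force on the tool from outside, world axes, zero at the start; "ft_torque": the same for the moment, N m; "finger_gap": finger opening in m.
Only numpy, scipy, OpenCV 4.12 (cv2) and the standard library are available. Lean on these libraries where they do the work, as an engineer would, in place of code of your own. Each camera call takes 0.05 s, during which the arm holds its last target. There are 200 camera calls.

TASK

A short aluminium spacer bar lies at the bottom of the deep, narrow soak well. Take the sprung tongs from their stand, fish the bar out with them, lay it gently on the flat tray and hang the tongs back on the stand. Then pick the bar up from the tray with the gripper and lower it gently, never dropping it, into the white holder so that it lies flat down in the channel and sticks out at both ends; leave the other things on the bench where they are.

Things in the scene. Friction and masses are not known exactly. Their poses are not given: they have to be found in the camera images.
- tongs: Steel parallel tongs, black head, about 160 g, 158 mm tall, hanging tips down on the stand. Origin midway between the tips, at tip level; z up to the head, x along the hanging bar, legs close along y. Up to 95 mm above the tips the legs are 18 mm wide (x), 4 mm thick; open they are 34 mm apart inside, 42 mm over the outside; shut, 16 mm apart.
- tongs_grip (a point): Midway between the two grip plates, 120 mm straight above the tongs' origin, same axes: squeeze here from above, closing along y. Plates: 24 mm wide (x), 95 to 150 mm above the tips, 54 mm over the outside when open, 36 mm shut. Fingers held at 50 mm carry the tongs by spring force alone, tips still apart; squeezing on shuts the tips on the part.
- tongs_bar (a point): Centre of the underside of the hanging bar, 148 mm above the tongs' origin, same axes. The bar passes through the head (26 x 22 mm) along x: 104 mm long, 10 mm wide, 8 mm tall.
- leg_left (a joint): How far the leg at the tongs' +y side is pressed in: 0 open to 0.009 m shut. The legs stay parallel; tips move as much as the grips. A spring pushes the leg out: 6 N open, 10.5 N shut.
- leg_right (a joint): The same for the leg at the -y side.
- stand: Fixed tongs stand: base 120 x 80 mm, 8 mm thick; two posts centred 42 mm either side of the origin along x (10 mm along x, 34 mm along y). The tongs' bar rests on their flat tops, 160 mm above the table, between lips 26 mm apart along y, up to 170 mm. Origin: centre of the underside, z up. Home: tongs' origin 12 mm above the stand's, x along x, either way round.
- well: Fixed steel soak well, dry: upright block 124 x 70 mm, open at the top, rim 103 mm above the table. Slot inside 100 mm (along x) x 46 mm (along y), its floor 8 mm above the table, so 95 mm deep: too narrow and deep for fingers. Origin at the centre of the underside, z up.
- spacer: Aluminium spacer bar, 60 mm long (x), 20 mm wide (y), 20 mm tall (z), 50 to 100 g, three dark dots on its top. Lies flat on the floor of the well, its length roughly along the slot. Origin at its very centre, 10 mm above its underside.
- tray: Fixed shallow aluminium tray, empty, 220 mm (x) x 160 mm (y), rim 14 mm above the table, walls 3 mm thick. Origin at the centre of the underside, z up; its inner floor lies about 3 mm above it (less than 6 mm).
- holder: Fixed white plastic block with a straight channel along x, open at both ends and the top: 44 mm long, 27 mm wide inside, floor 25 mm above the table, walls 6 mm thick up to 47 mm; foot 44 x 90 mm (90 along y), 6 mm thick. Its walls are higher than the bar: lower the bar in held by its two ends. Origin: centre of the underside, z up.
- jar: Bystander, to be left alone: amber screw-top jar, 64 mm wide, 85 mm tall. Origin at the underside.
- spray: Bystander, to be left alone: white plastic bottle, 60 mm wide, 170 mm tall. Origin at the underside.
- cup: Bystander, to be left alone: steel cup, 66 mm wide, 85 mm tall. Origin at the underside.
- scissors: Bystander, to be left alone: trimming scissors lying flat, about 180 mm long, red grips. Origin at the underside.
- brush: Bystander, to be left alone: hand brush lying flat. Origin at the underside.
- canister: Bystander, to be left alone: aluminium canister with a small knob on top, 70 mm wide, 92 mm tall. Origin at the underside.

How it is judged:
On the way, in this order (a step that is already met when the one before it is completed fails the run):
1. the tongs have lifted the bar clear out of the well (z of spacer in the frame of well above 0.115 m and contact force between tongs and spacer above 0.5 N and contact force between spacer and the fingers below 0.1 N), for 0.1 s.
2. the bar lies on the tray, let go by the tongs (x of spacer in the frame of tray between -0.1 and 0.1 m and y of spacer in the frame of tray between -0.075 and 0.075 m and z of spacer in the frame of tray between 0.008 and 0.018 m and contact force between spacer and the fingers below 0.1 N and contact force between spacer and tongs below 0.1 N and linear speed of spacer below 0.03 m/s), for 0.2 s.
3. the tongs hang on their stand again, let go, with the bar still on the tray (x of tongs in the frame of stand between -0.014 and 0.014 m and y of tongs in the frame of stand between -0.014 and 0.014 m and z of tongs in the frame of stand between 0.006 and 0.018 m and angle between tongs's own z axis and vertical below 0.12 rad and contact force between tongs and stand above 0.3 N and x of spacer in the frame of tray between -0.1 and 0.1 m and y of spacer in the frame of tray between -0.075 and 0.075 m and z of spacer in the frame of tray between 0.008 and 0.018 m and contact force between tongs and the fingers below 0.1 N), for 0.3 s.
At the end, for the whole second after the job is handed in: The bar lies flat on the floor of the holder's channel and along it, centred within 12 mm so that both ends stick out, at rest and let go. The tongs hang by their bar on both posts of the stand, within 14 mm of home and upright within 0.12 rad, let go (x of spacer in the frame of holder between -0.012 and 0.012 m and y of spacer in the frame of holder between -0.006 and 0.006 m and z of spacer in the frame of holder between 0.031 and 0.039 m and angle between the x axis of spacer and the x axis of holder, either way round below 0.2 rad and angle between spacer's own x axis and vertical between 1.47 and 1.67 rad and linear speed of spacer below 0.02 m/s and contact force between each of spacer, tongs and the fingers below 0.1 N and x of tongs in the frame of stand between -0.014 and 0.014 m and y of tongs in the frame of stand between -0.014 and 0.014 m and z of tongs in the frame of stand between 0.006 and 0.018 m and angle between tongs's own z axis and vertical below 0.12 rad and contact force between tongs and stand above 0.3 N); the robot touches nothing.
It fails at once if the bar is dropped onto the tray (faster than 0.5 m/s close above it) (horizontal distance between spacer and tray below 0.09 m and z of spacer in the frame of tray below 0.04 m and linear speed of spacer above 0.5 m/s).
It fails at once if the bar is dropped into the holder (faster than 0.4 m/s within the channel) (horizontal distance between spacer and holder below 0.03 m and z of spacer in the frame of holder below 0.055 m and linear speed of spacer above 0.4 m/s).
It fails at once if a bystander is moved more than 30 mm (distance of any of jar, spray, cup, scissors, brush, canister from where it was at the start of the episode above 0.03 m).
It also fails if it takes over 67 s, if anything falls off the work surface, if the arm or the gripper's body presses on something with over 40 N, if the wrist force passes 120 N, or if a joint passes its speed limit or range.

## Working session

There is one attempt and no reset: what is moved stays moved. The work goes in short steps, Python scripts to look and compute and a shell command to move; the robot and the scene stay as the last step left them, time stands still between calls to the robot, and variables do not carry over. Pictures are saved under pics/ and viewed, about 8 in all and at most 12, crops included, and the job is handed in when it is done.

```bash
mkdir -p pics; cat > h.py <<'E'
import numpy as np, cv2
from rig import bot, snapshot
from scipy.spatial.transform import Rotation as R
def save(name,fn):
    s=snapshot(name); cv2.imwrite('pics/'+fn+'.png',s['pixels'][:,:,::-1]); np.savez('pics/'+fn+'.npz',**s); return s
def load(fn): return dict(np.load('pics/'+fn+'.npz'))
def ray(s,uv):
    p=cv2.undistortPoints(np.array([[uv]],float),s['mtx'],s['dist'])[0,0]
    r=np.array(s['rotation'])
    if r.size==4: r=R.from_quat(r).as_matrix()
    return np.array(s['eye']),r@np.array([p[0],p[1],1.])
def plane(s,uv,z):
    e,d=ray(s,uv); return e+d*(z-e[2])/d[2]
def tri(a,ua,b,ub):
    e,d=ray(a,ua); f,g=ray(b,ub); d/=np.linalg.norm(d); g/=np.linalg.norm(g)
    k=np.linalg.lstsq(np.c_[d,-g],f-e,rcond=None)[0]; p,q=e+k[0]*d,f+k[1]*g
    return (p+q)/2,np.linalg.norm(p-q)
def proj(s,P):
    r=np.array(s['rotation']); r=R.from_quat(r).as_matrix() if r.size==4 else r
    v=r.T; t=-v@np.array(s['eye'])
    return cv2.projectPoints(np.array(P,float).reshape(-1,1,3),cv2.Rodrigues(v)[0],t,s['mtx'],s['dist'])[0][:,0]
E
python3 - <<'E'
from h import *
for n in('top','side'):
    s=save(n,n+'0'); print(n,s['eye'],np.round(s['rotation'],3).tolist(),s['mtx'].tolist() if hasattr(s['mtx'],'tolist') else s['mtx'])
print(bot.state())
E
```

```text
top [ 0.38431293 -0.00468278  1.26571574] [0.713, -0.697, 0.058, -0.055] [[486.5640355633002, 0.0, 321.86439229082833], [0.0, 486.5640355633002, 196.2362553716697], [0.0, 0.0, 1.0]]
side [-0.14043959 -0.95521553  1.02760601] [0.857, -0.273, 0.144, -0.413] [[505.69825222156476, 0.0, 315.62111742332087], [0.0, 505.69825222156476, 196.43805898304518], [0.0, 0.0, 1.0]]
{'t': 0.1, 'joint_positions': array([-1.13520349,  0.68990746, -0.19450051,  1.56625447,  0.15728946,
        0.90249426, -0.21512541]), 'qd': array([ 0.00168229, -0.00200672, -0.00061587, -0.00130322,  0.00091496,
        0.00237208,  0.00035156]), 'joint_efforts': array([-3.28739770e-03, -5.40596366e+01, -1.27153303e+00, -1.58986062e+01,
        9.38254962e-03,  4.33134061e-03, -1.39204531e-06]), 'tool_pos': array([0.24424073, 0.57467533, 0.2385553 ]), 'ee_rot': array([ 1.99532530e-01,  9.79890845e-01, -8.30943767e-04, -1.05070731e-04]), 'contact_force': array([ 0.97367022,  0.27871572, -0.71960372]), 'ft_torque': array([0.03015114, 0.03161111, 0.03876145]), 'finger_gap': 0.08543357375144053}
```

View pics/top0.png

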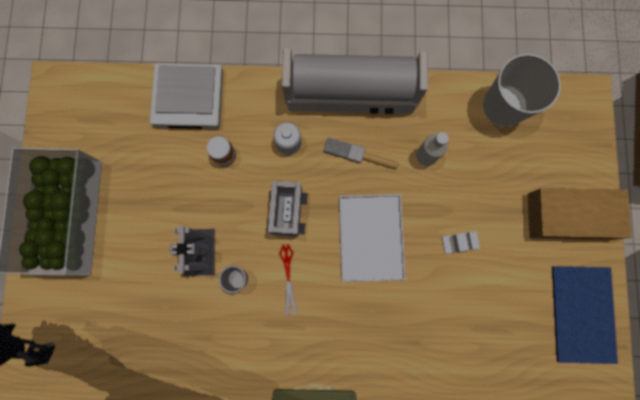

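View pics/side0.png

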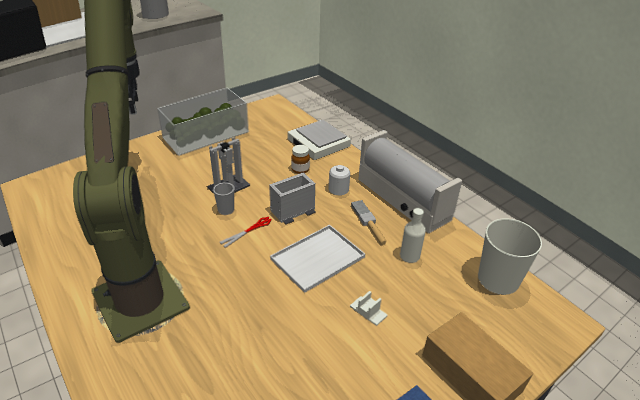

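The top view shows the tongs and stand at about (185–200, 250), the well with the bar inside at (285, 208), the tray at (371, 238) and the holder at (461, 242). The cup is at (233, 280), close to the stand. The side view agrees with this layout. Next I'll make enlarged crops.

```bash
python3 - <<'E'
from h import *
t=load('top0');s=load('side0')
def c(im,x,y,w=100,h=75): return cv2.resize(im[y:y+h,x:x+w,::-1],(400,300),interpolation=cv2.INTER_CUBIC)
a=np.vstack([np.hstack([c(t['pixels'],155,212),c(t['pixels'],240,170)]),np.hstack([c(s['pixels'],185,130),c(s['pixels'],320,270)])])
cv2.imwrite('pics/m1.png',a)
for n,uv,z in [('stand',(200,252),.1),('bar',(182,250),.16),('well',(285,208),.1),('tray',(371,238),.01),('holder',(461,242),.04),('cup',(233,280),.08),('spray',(440,140),.16)]: print(n,plane(t,uv,z).round(3))
E
```

```text
stand [0.431 0.279 0.1  ]
bar [0.432 0.306 0.16 ]
well [0.541 0.081 0.1  ]
tray [ 0.48  -0.137  0.01 ]
holder [ 0.473 -0.361  0.04 ]
cup [0.367 0.201 0.08 ]
spray [ 0.702 -0.282  0.16 ]
```

View pics/m1.png

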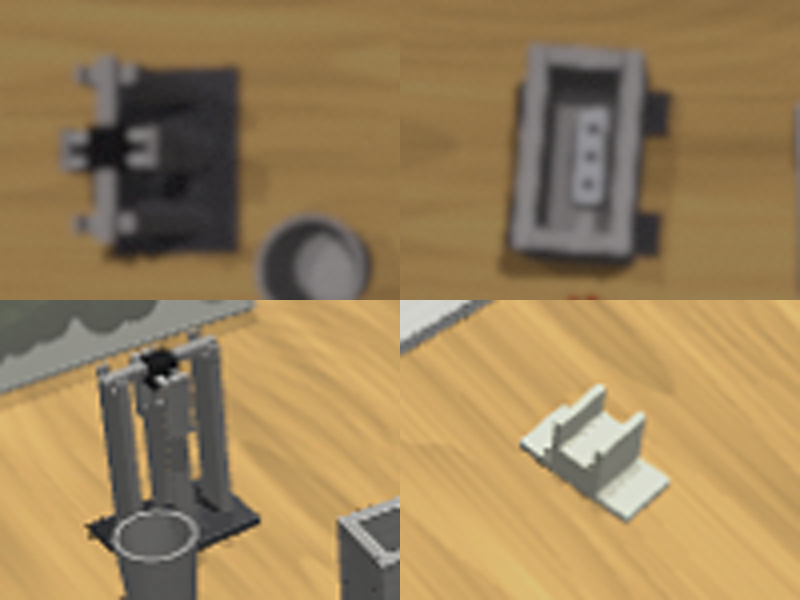

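Enlarged, the tongs hang with their bar along the world x axis. The head is at top (182, 249) and side (225, 145.5). The bar lies in the slot, right of its middle. The cup rim is clear of the stand.

```bash
python3 - <<'E'
from h import *
t=load('top0');s=load('side0')
print('head',tri(t,(182.2,248.7),s,(225,145.5)))
for v in ((182,227),(181,272)): print('bar end',plane(t,v,.165).round(4))
E
python3 -m crank '[[0,0,-0.02,-0.133,1],[0,0,-0.02,-0.133,1],[0,0,-0.02,-0.134,1],[-0.038,-0.054,0,0,1],[-0.038,-0.054,0,0,1],[-0.038,-0.054,0,0,1],[-0.038,-0.054,0,0,1],[-0.03,-0.052,0,0,1],[0,0,0,0,1]]'
python3 -c "
from h import *
s=save('wrist','w1');print(s['eye'],s['rotation']);print(bot.state()['tool_pos'],bot.state()['ee_rot'])"
```

```text
head (array([0.4361297 , 0.30354121, 0.16368322]), np.float64(0.0034326545643397132))
bar end [0.4834 0.3078 0.165 ]
bar end [0.3828 0.3032 0.165 ]
t: 1.23
tool_pos: [0.4212, 0.3121, 0.2986]
ee_rot: [0.006, 1.0, -0.002, 0.0]
contact_force: [-0.4, 0.9, -0.5]
finger_gap: 0.0855
[0.33795416 0.31439    0.43376088] [0.70194707 0.69351067 0.112222   0.11713018]
[0.41912544 0.31583934 0.29895186] [ 3.69963381e-03  9.99992875e-01 -7.38622066e-04 -1.28186864e-04]
```

View pics/w1.png

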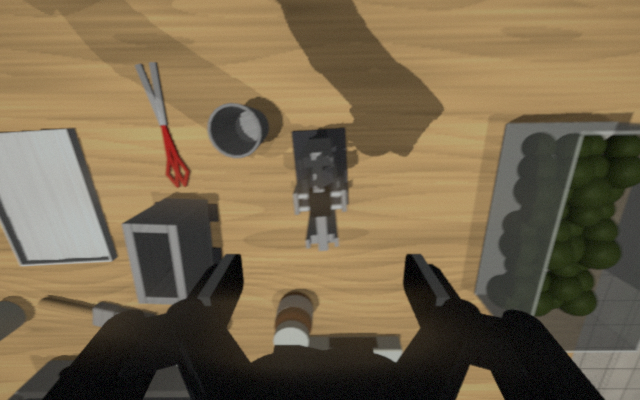

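The wrist view has +x at the bottom and −y to the left. The tongs are at about (320, 200), the well at (165, 250) and the cup at (237, 130). I'll crop in on the tongs.

```bash
python3 - <<'E'
from h import *
s=load('w1');t=load('top0')
a=cv2.resize(s['pixels'][115:265,270:370,::-1],(400,600),interpolation=cv2.INTER_CUBIC)
b=cv2.resize(s['pixels'][185:315,115:225,::-1],(400,473),interpolation=cv2.INTER_CUBIC)
cv2.imwrite('pics/m2.png',np.hstack([a,np.vstack([b,np.zeros((127,400,3),np.uint8)])]))
print(proj(s,[[.436,.3035,.17],[.4834,.3078,.168],[.3828,.3032,.168]]),ray(s,(320,200))[1])
E
```

```text
[[314.63598145 207.66439116]
 [319.75294332 248.8889655 ]
 [313.12980186 154.19356833]] [ 0.32293111 -0.01936011 -0.94628867]
```

View pics/m2.png

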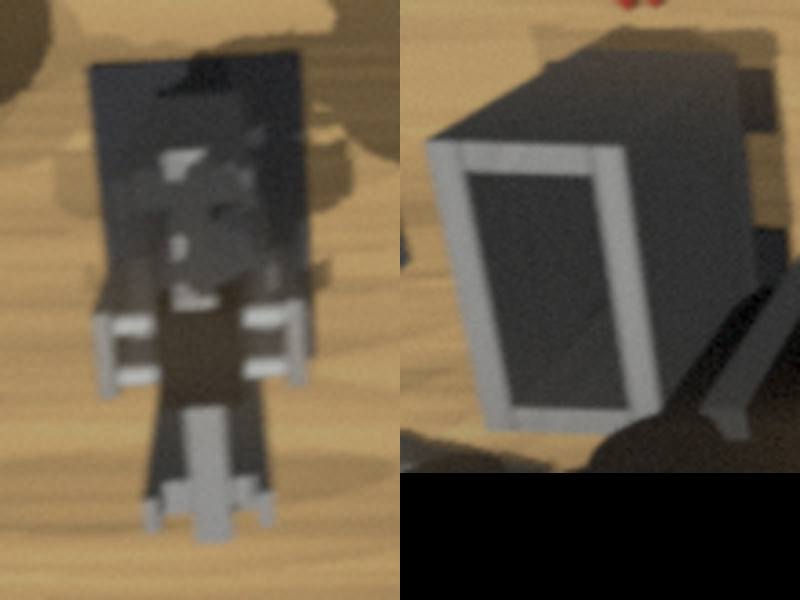

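The head's centre in the wrist view is at (320.5, 200), its plates span 295–346 and the far end of the bar is at (322.5, 250). The arm was still settling at that moment, so I'll take a second wrist view from nearer and at rest.

```bash
python3 -m crank '[[0.04,0.0,0,0,1],[0,0,0,0,1],[0,0,0,0,1],[0,0,0,0,1]]'
python3 - <<'E'
from h import *
s=save('wrist','w2');st=bot.state();print(st['tool_pos'],st['ee_rot'],s['eye'])
print(proj(s,[[.436,.306,.17],[.488,.309,.168],[.384,.304,.168]]))
a=cv2.resize(s['pixels'][110:260,250:400,::-1],(600,600),interpolation=cv2.INTER_CUBIC)
cv2.imwrite('pics/m3.png',a)
E
```

```text
t: 1.78
tool_pos: [0.3783, 0.3191, 0.2993]
ee_rot: [0.001, 1.0, 0.0, 0.0]
contact_force: [-0.7, -0.1, -0.9]
finger_gap: 0.0853
[0.37831931 0.31891899 0.29921187] [1.01786757e-03 9.99999461e-01 1.64911570e-04 1.25407738e-04] [0.2950814  0.31981077 0.43438947]
[[309.96268806 245.74966496]
 [313.49950989 286.58677121]
 [307.18259106 198.17890432]]
```

View pics/m3.png

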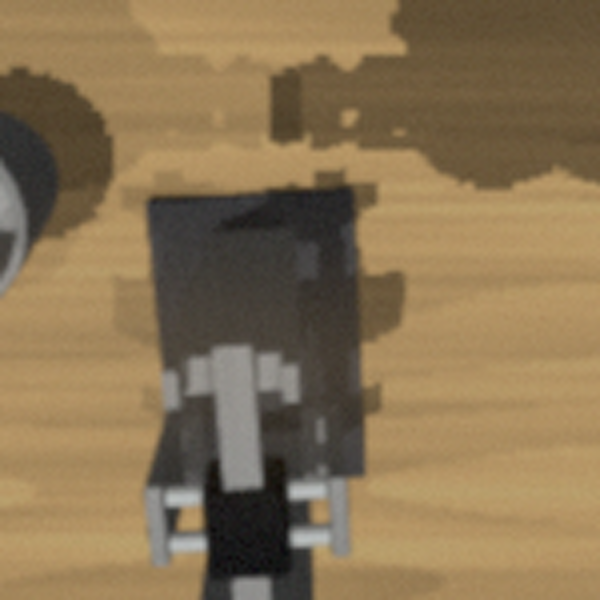

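The near end of the bar is at (308.3, 197), the head's top face is centred at (312, 243), and the plates are symmetric about column 312.

```bash
python3 - <<'E'
from h import *
w=load('w2');v=load('w1');t=load('top0');s=load('side0')
print('head z.17 w2',plane(w,(312,243),.17),'w1',plane(v,(320.5,203),.17),'top',plane(t,(182.3,248.7),.17))
print('barend w2',plane(w,(308.4,197),.168),'w1 far',plane(v,(322.5,250),.168))
print(tri(w,(312,243),t,(182.3,248.7)),tri(w,(312,243),s,(225,145)),tri(w,(312,243),v,(320.5,203)))
print('tcp axis',proj(w,[[.3783,.3189,z] for z in(.17,.28)]))
E
```

```text
head z.17 w2 [0.43278805 0.30818504 0.17      ] w1 [0.43112126 0.3094394  0.17      ] top [0.43434352 0.30239043 0.17      ]
barend w2 [0.38276398 0.3052374  0.168     ] w1 far [0.4847534  0.31069411 0.168     ]
(array([0.43577225, 0.3063312 , 0.16181466]), np.float64(0.0037866432806093198)) (array([0.43880379, 0.30765868, 0.16141835]), np.float64(0.002753002744795175)) (array([0.4271876 , 0.30915429, 0.18091091]), np.float64(0.0009920194115289537))
tcp axis [[322.09441589 193.30347111]
 [321.63452331 247.08255125]]
```

```bash
python3 -m crank '[[-0.055,-0.011,0,-0.055,1],[0,0,0.05,0,1],[0,0,0.05,0,1],[0,0,0.04,0,1],[0,0,0.03,0,1],[0,0,0.008,0,1],[0,0,0,0,1],[0,0,0,0,1]]' 40
python3 -c "
from h import *
s=save('wrist','w3');print(bot.state()['tool_pos'],R.from_quat(bot.state()['ee_rot']).as_matrix()[:,1])"
```

```text
t: 2.82
tool_pos: [0.4337, 0.3081, 0.1225]
ee_rot: [-0.027, 1.0, 0.001, 0.001]
contact_force: [-1.0, -0.0, 0.5]
finger_gap: 0.0854
[0.43359518 0.30807826 0.1225516 ] [-0.05297396  0.99859457  0.00162405]
```

View pics/w3.png

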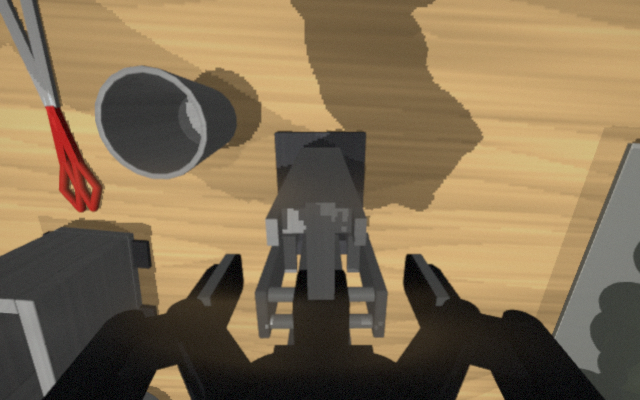

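The plates span columns 258–386, centred at 322, and the fingers are centred at 323, so the tongs are centred in the jaws. I'll squeeze to about 47 mm and lift.

```bash
python3 -m crank '[[0,0,0,0,0.4],[0,0,0,0,0.1],[0,0,0,0,0.1],[0,0,0,0,0.1],[0,0,0,0,0.1]]' 40
python3 -m crank '[[0,0,-0.015,0,0.1],[0,0,-0.02,0,0.1],[0,0,-0.03,0,0.1],[0,0,-0.03,0,0.1],[0,0,-0.03,0,0.1],[0,0,0,0,0.1],[0,0,0,0,0.1],[0,0,0,0,0.1]]'
python3 -c "
from h import *
save('side','s1');save('top','t1');save('wrist','w4')
a=load('s1')['pixels'][70:270,150:350];b=load('t1')['pixels'][150:350,120:320]
cv2.imwrite('pics/m4.png',np.hstack([cv2.resize(x,(400,400),interpolation=2)[:,:,::-1] for x in (a,b)]))"
```

```text
t: 3.5
tool_pos: [0.4331, 0.308, 0.1222]
ee_rot: [-0.027, 1.0, 0.001, 0.001]
contact_force: [-1.7, -0.7, 6.5]
finger_gap: 0.047
t: 4.5
tool_pos: [0.4321, 0.3068, 0.2452]
ee_rot: [-0.027, 1.0, -0.001, -0.001]
contact_force: [-0.1, 0.1, -1.7]
finger_gap: 0.0469
```

View pics/m4.png

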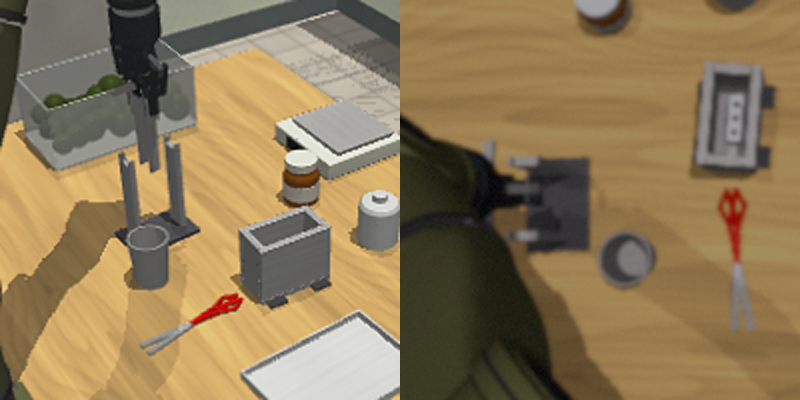

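The side view shows the tongs hanging in the gripper, clear of the stand. Next I'll move over the well so that the wrist camera looks straight down into the slot.

```bash
python3 -m crank '[[-0.017,-0.023,-0.005,0,0.1],[-0.035,-0.047,0,0,0.1],[-0.035,-0.047,0,0,0.1],[-0.035,-0.047,0,0,0.1],[-0.035,-0.047,0,0,0.1],[-0.018,-0.025,0,0,0.1],[0,0,0,0,0.1],[0,0,0,0,0.1],[0,0,0,0,0.1]]'
python3 -c "
from h import *
s=save('wrist','w5');st=bot.state();print(st['tool_pos'],st['ee_rot'],st['contact_force'])
p=proj(s,[[.541,.081,.1]])[0];print(p)
cv2.imwrite('pics/m5.png',cv2.resize(s['pixels'][0:240,220:420,::-1],(500,600),interpolation=2))"
```

```text
t: 5.78
tool_pos: [0.6192, 0.083, 0.2513]
ee_rot: [-0.028, 1.0, 0.0, -0.0]
contact_force: [-0.5, -0.5, -2.1]
finger_gap: 0.0469
[0.61936593 0.08278692 0.25136339] [-2.79319472e-02  9.99609731e-01  3.66837246e-04 -2.37846631e-04] [-0.26693762 -0.72346274 -0.96834502]
[324.62186213 109.64621654]
```

View pics/m5.png

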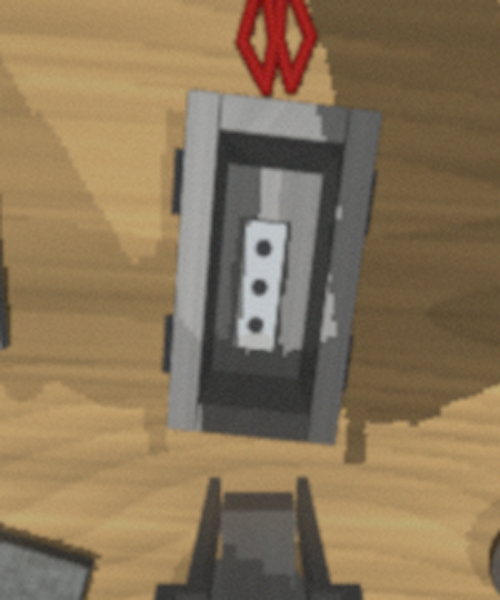

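The well is clear. Crop pixels:
- **Inner rim:** corners (219, 130), (345, 145), (307, 412), (200, 400).
- **Bar dots:** (263.5, 247), (259.5, 287), (256, 325).
- **Tongs tips:** outer edges at columns 208 and 308, row 478.

```bash
python3 - <<'E'
from h import *
w=load('w5');t=load('top0');f=lambda a:(220+a[0]/2.5,a[1]/2.5)
o=[plane(w,f(a),.103)[:2] for a in [(190,90),(381,112),(335,443),(168,430)]]
i=[plane(w,f(a),.103)[:2] for a in [(219,130),(345,145),(307,412),(200,400)]]
for q in(o,i):
    q=np.array(q);print('rim',q.round(4).tolist(),q.mean(0),'sizes',[np.linalg.norm(q[k]-q[k-1]).round(4) for k in range(4)])
    d=(q[2]+q[3]-q[0]-q[1]);print(' yaw',np.degrees(np.arctan2(d[1],d[0])))
b=np.array([plane(w,f(a),.028)[:2] for a in [(246,220),(289,222),(272,351),(237,347)]]);d=b[2]+b[3]-b[0]-b[1]
print('bar',b.mean(0),[np.linalg.norm(b[k]-b[k-1]).round(4) for k in range(4)],np.degrees(np.arctan2(d[1],d[0])))
D=np.array([plane(w,f(a),.028)[:2] for a in[(263.5,247),(259.5,287),(256,325)]]);print('dots',D,np.degrees(np.arctan2(*(D[2]-D[0])[::-1])))
# heights from two views
print('mid dot tri',tri(w,f((259.5,287)),t,(240+190/4,170+157/4)))
print('rim tri',tri(w,f((190,90)),t,(298.25-30.25,232)),)  # w: -x,-y? check
for a in [(190,90),(381,112),(335,443),(168,430)]: print(proj(t,[*plane(w,f(a),.103)]))
print('tips',[plane(w,f((a,478)),.141) for a in(208,220,297,308)], 'expected tcp axis px',proj(w,[[.6194,.0828,.141]]))
E
```

```text
rim [[0.4801, 0.052], [0.4833, 0.1206], [0.6058, 0.1152], [0.6042, 0.0461]] [0.54333871 0.08345035] sizes [np.float64(0.1242), np.float64(0.0686), np.float64(0.1227), np.float64(0.0692)]
 yaw -2.615708058089499
rim [[0.4923, 0.0628], [0.4946, 0.1087], [0.5935, 0.1026], [0.591, 0.0588]] [0.5428381 0.0832222] sizes [np.float64(0.0988), np.float64(0.046), np.float64(0.099), np.float64(0.0438)]
 yaw -2.8972758097190376
bar [0.54808322 0.08152552] [np.float64(0.0595), np.float64(0.0204), np.float64(0.0609), np.float64(0.0177)] -2.754319563417852
dots [[0.52975066 0.08175254]
 [0.54821799 0.08088201]
 [0.56636146 0.08017518]] -2.4670377510510004
mid dot tri (array([0.54877189, 0.08062057, 0.01744254]), np.float64(0.0007596103028811065))
rim tri (array([0.48750155, 0.08481566, 0.21992739]), np.float64(0.05372988606689126))
[[296.10415129 233.33200597]]
[[267.47105015 231.3720623 ]]
[[271.68736994 181.09153268]]
[[300.1038665  182.41448514]]
tips [array([0.61214256, 0.06529308, 0.141     ]), array([0.61189907, 0.06966129, 0.141     ]), array([0.61033673, 0.09769463, 0.141     ]), array([0.61011355, 0.1016998 , 0.141     ])] expected tcp axis px [[321.94154781 199.74081512]]
```

The sizes match the text (rim 124 × 69 mm, slot 99 × 45 mm, bar 60 × 19 mm). The bar is at (0.548, 0.081) and the slot axis at y = 0.083, both at yaw −2.7°. The two-view triangulation puts the bar's top at 17 mm and the text implies 28 mm. The views differ by about 1 px, and the size match supports 28 mm. Next I'll align above the slot and check.

```bash
python3 -m crank '[[0.018,0.001,0,0,0.1],[0.036,0.001,0,0,0.1],[0.017,0.001,0,0,0.1],[0,0,0,0.103,0.1],[0,0,0,0,0.1],[0,0,0,0,0.1],[0,0,0,0,0.1]]'
python3 -c "
from h import *
s=save('wrist','w6');st=bot.state();print(st['tool_pos'],st['ee_rot'],st['contact_force'])"
```

```text
t: 6.7
tool_pos: [0.5491, 0.0805, 0.2512]
ee_rot: [0.024, 1.0, 0.0, -0.0]
contact_force: [-0.0, 0.4, -1.3]
finger_gap: 0.0471
[0.5491299  0.08044064 0.25119272] [ 2.44857771e-02  9.99700173e-01  9.33034159e-05 -3.52253128e-05] [-0.28023733  1.26286119 -1.88551017]
```

```bash
python3 -m crank '[[0.001,0.001,0.01,0,0.1],[0,0,0.02,0,0.1],[0,0,0.02,0,0.1],[0,0,0.02,0,0.1],[0,0,0.02,0,0.1],[0,0,0.015,0,0.1],[0,0,0.01,0,0.1],[0,0,0,0,0.1]]'
```

```text
t: 7.75
tool_pos: [0.5478, 0.0814, 0.1357]
ee_rot: [0.025, 1.0, -0.0, -0.001]
contact_force: [0.3, -0.3, -1.6]
finger_gap: 0.0472
```

```bash
python3 -m crank '[[0,0,0.006,0,0.1],[0,0,0.005,0,0.1],[0,0,0.003,0,0.1],[0,0,0,0,0.1],[0,0,0,0,0.1]]'
```

```text
t: 8.38
tool_pos: [0.5482, 0.0815, 0.1224]
ee_rot: [0.025, 1.0, 0.0, 0.0]
contact_force: [-0.3, -0.6, -2.1]
finger_gap: 0.0474
```

```bash
python3 -m crank '[[0,0,0,0,0],[0,0,0,0,-0.1],[0,0,0,0,-0.3],[0,0,0,0,-0.3],[0,0,0,0,-0.3],[0,0,0,0,-0.3]]' 50
python3 -m crank '[[0,0,-0.003,0,-0.3],[0,0,-0.01,0,-0.3],[0,0,-0.015,0,-0.3],[0,0,-0.015,0,-0.3],[0,0,0,0,-0.3],[0,0,0,0,-0.3]]'
```

```text
t: 9.12
tool_pos: [0.5485, 0.0814, 0.1229]
ee_rot: [0.025, 1.0, 0.0, 0.001]
contact_force: [-0.1, -0.8, 6.4]
finger_gap: 0.0371
t: 9.88
tool_pos: [0.5479, 0.0813, 0.1653]
ee_rot: [0.025, 1.0, -0.0, -0.0]
contact_force: [-0.6, -0.5, -2.5]
finger_gap: 0.0371
```

```bash
python3 -m crank '[[0,0,-0.015,0,-0.3],[0,0,-0.02,0,-0.3],[0,0,-0.02,0,-0.3],[0,0,-0.02,0,-0.3],[0,0,-0.015,0,-0.3],[0,0,0,0,-0.3],[0,0,0,0,-0.3],[0,0,0,0,-0.3]]'
python3 -c "
from h import *
print(bot.state()['contact_force'])
s=save('side','s2');w=save('wrist','w7')
p=proj(s,[[.548,.081,.13]])[0].astype(int);print(p)
a=cv2.resize(s['pixels'][p[1]-60:p[1]+60,p[0]-40:p[0]+40,::-1],(400,600),interpolation=2)
b=cv2.resize(w['pixels'][100:280,260:380,::-1],(400,600),interpolation=2)
cv2.imwrite('pics/m6.png',np.hstack([a,b]))"
```

```text
t: 10.88
tool_pos: [0.5475, 0.0812, 0.2544]
ee_rot: [0.025, 1.0, -0.0, -0.001]
contact_force: [0.5, 0.7, -2.6]
finger_gap: 0.0367
[ 0.51281676  0.74074992 -2.63473748]
[292 176]
```

View pics/m6.png

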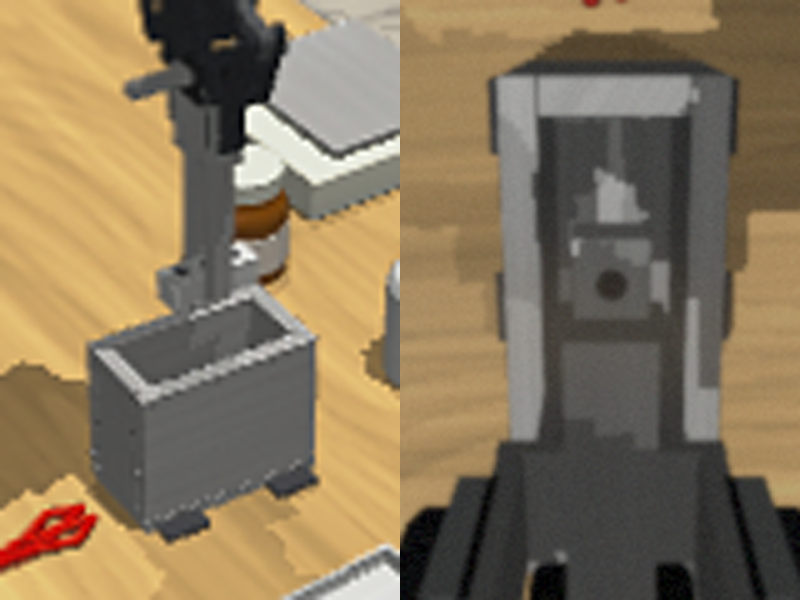

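The tongs hold the bar by its middle above the rim; it shows on both sides of the tips in the side crop, at about (175, 285) and (245, 262). Next I'll carry it over the tray.

```bash
python3 -m crank '[[0.005,-0.02,0,0,-0.3],[0.010,-0.04,0,0,-0.3],[0.013,-0.05,0,0,-0.3],[0.013,-0.05,0,0,-0.3],[0.01,-0.04,0.02,0,-0.3],[0.006,-0.021,0.02,0,-0.3],[0,0,0.03,0,-0.3],[0,0,0.03,0,-0.3],[0,0,0.015,0,-0.3],[0,0,0,0,-0.3]]'
python3 -m crank '[[0,0,0.008,0,-0.3],[0,0,0.004,0,-0.3],[0,0,0,0,-0.3],[0,0,0,0,-0.3]]'
```

```text
t: 12.22
tool_pos: [0.4785, -0.1377, 0.1394]
ee_rot: [0.025, 1.0, -0.0, -0.002]
contact_force: [0.1, 0.8, -2.4]
finger_gap: 0.0368
t: 12.72
tool_pos: [0.4804, -0.1365, 0.1285]
ee_rot: [0.025, 1.0, -0.0, 0.0]
contact_force: [0.2, 0.3, -2.5]
finger_gap: 0.0372
```

```bash
python3 -m crank '[[0,0,0.003,0,-0.3],[0,0,0.002,0,-0.3],[0,0,0,0,-0.3],[0,0,0,0,-0.3]]'; python3 -m crank '[[0,0,0.002,0,-0.3],[0,0,0,0,-0.3],[0,0,0,0,-0.3]]'; python3 -m crank '[[0,0,0.002,0,-0.3],[0,0,0,0,-0.3],[0,0,0,0,-0.3]]'
```

```text
t: 13.22
tool_pos: [0.4802, -0.1365, 0.1233]
ee_rot: [0.025, 1.0, 0.0, -0.0]
contact_force: [-0.4, 0.1, -1.8]
finger_gap: 0.037
t: 13.6
tool_pos: [0.4802, -0.1365, 0.1213]
ee_rot: [0.025, 1.0, 0.0, -0.0]
contact_force: [0.1, 1.0, -2.5]
finger_gap: 0.0375
t: 13.98
tool_pos: [0.4802, -0.1365, 0.1192]
ee_rot: [0.025, 1.0, 0.0, -0.0]
contact_force: [0.3, 0.5, -2.1]
finger_gap: 0.037
```

```bash
python3 -m crank '[[0,0,0.001,0,-0.3],[0,0,0.001,0,-0.3],[0,0,0,0,-0.3]]'; python3 -m crank '[[0,0,0.001,0,-0.3],[0,0,0.001,0,-0.3],[0,0,0,0,-0.3]]';
```

```text
t: 14.35
tool_pos: [0.4803, -0.1365, 0.1178]
ee_rot: [0.025, 1.0, -0.0, 0.0]
contact_force: [-0.4, 0.3, 4.4]
finger_gap: 0.0369
t: 14.72
tool_pos: [0.4804, -0.1365, 0.1177]
ee_rot: [0.025, 1.0, -0.001, 0.001]
contact_force: [-4.1, 0.6, 26.5]
finger_gap: 0.0373
```

The bar touched down at TCP z ≈ 0.118, as predicted. I'll relieve the pressure, then open to 47 mm and rise.

```bash
python3 -m crank '[[0,0,-0.0015,0,-0.3],[0,0,0,0,-0.3],[0,0,0,0,-0.08],[0,0,0,0,0.0],[0,0,0,0,0.1],[0,0,0,0,0.1],[0,0,0,0,0.1],[0,0,0,0,0.1]]'
python3 -m crank '[[0,0,-0.01,0,0.1],[0,0,-0.015,0,0.1],[0,0,-0.03,0,0.1],[0,0,-0.03,0,0.1],[0,0,-0.03,0,0.1],[0,0,-0.02,0,0.1],[0,0,0,0,0.1],[0,0,0,0,0.1]]'
python3 - <<'E'
from h import *
t=save('top','t2');s=save('side','s3');w=save('wrist','w8')
P=[[.48,-.1365,.023]]
for k in (t,s,w): print(proj(k,P))
E
```

```text
t: 15.72
tool_pos: [0.4802, -0.1365, 0.1167]
ee_rot: [0.025, 1.0, 0.0, -0.0]
contact_force: [-0.5, 0.1, -2.5]
finger_gap: 0.0473
t: 16.73
tool_pos: [0.4795, -0.1365, 0.2513]
ee_rot: [0.025, 1.0, 0.0, -0.001]
contact_force: [-0.3, 0.1, -0.8]
finger_gap: 0.0471
[[371.34372752 237.68054188]]
[[315.88419942 252.05727865]]
[[322.48665733 171.6878215 ]]
```

```bash
python3 -c "
from h import *
a=load('side0')['pixels'].astype(int);b=load('s3')['pixels'].astype(int)
m=(abs(a-b).sum(2)>60)[232:275,290:345];print(m.sum(),np.argwhere(m).mean(0)+[232,290] if m.any() else '')"
python3 -m crank '[[0,0,0,-0.102,0.1],[0.012,0.02,0,0,0.1],[0.0105,0.045,0,0,0.1],[0,0.06,0,0,0.1],[0,0.06,0,0,0.1],[0,0.06,0,0,0.1],[0,0.06,0,0,0.1],[0,0.06,0,0,0.1],[0,0.045,0,0,0.1],[0,0.03,0,0,0.1]]'
python3 -m crank '[[0,0.006,0,0,0.1],[0,0,0,0,0.1],[0,0,0,0,0.1],[0,0,0,0,0.1]]'
python3 -c "
from h import *
w=save('wrist','w9');st=bot.state();print(st['tool_pos'],np.degrees(2*np.arctan2(st['ee_rot'][1],st['ee_rot'][0])))
t=save('top','t3')"
```

```text
488 [252.71721311 304.71106557]
t: 18.12
tool_pos: [0.4337, 0.3045, 0.2511]
ee_rot: [-0.028, 1.0, 0.0, -0.001]
contact_force: [0.4, -0.7, -1.0]
finger_gap: 0.0468
t: 18.62
tool_pos: [0.4348, 0.3062, 0.2518]
ee_rot: [-0.025, 1.0, -0.0, -0.0]
contact_force: [-0.1, 0.3, -1.5]
finger_gap: 0.047
[0.4347719  0.30656301 0.25183971] 182.89756247759738
```

```bash
python3 -m crank '[[0.001,0.001,0.015,0,0.1],[0,0,0.03,0,0.1],[0,0,0.03,0,0.1],[0,0,0.025,0,0.1],[0,0,0.015,0,0.1],[0,0,0,0,0.1],[0,0,0,0,0.1]]'
python3 -m crank '[[0,0,0.005,0,0.1],[0,0,0.004,0,0.1],[0,0,0,0,0.1],[0,0,0,0,0.1]]'
python3 -m crank '[[0,0,0.002,0,0.1],[0,0,0,0,0.1],[0,0,0,0,0.1]]'
python3 -m crank '[[0,0,0.002,0,0.1],[0,0,0,0,0.1],[0,0,0,0,0.1]]'
```

```text
t: 19.6
tool_pos: [0.4338, 0.3091, 0.1374]
ee_rot: [-0.026, 1.0, 0.001, 0.001]
contact_force: [0.9, 0.9, -1.2]
finger_gap: 0.047
t: 20.1
tool_pos: [0.4334, 0.3087, 0.1279]
ee_rot: [-0.026, 1.0, 0.0, 0.0]
contact_force: [-0.3, 0.3, -1.1]
finger_gap: 0.0475
t: 20.48
tool_pos: [0.4334, 0.3087, 0.1258]
ee_rot: [-0.026, 1.0, 0.0, 0.0]
contact_force: [-0.2, 0.8, -1.2]
finger_gap: 0.0472
t: 20.85
tool_pos: [0.4334, 0.3087, 0.1238]
ee_rot: [-0.026, 1.0, 0.0, 0.0]
contact_force: [-0.1, -0.2, -1.8]
finger_gap: 0.0469
```

```bash
python3 -m crank '[[0,0,0.0015,0,0.1],[0,0,0,0,0.1],[0,0,0,0,0.1]]'
python3 -m crank '[[0,0,0.0015,0,0.1],[0,0,0,0,0.1],[0,0,0,0,0.1]]'
python3 -m crank '[[0,0,0.0015,0,0.1],[0,0,0,0,0.1],[0,0,0,0,0.1]]'
```

```text
t: 21.22
tool_pos: [0.4335, 0.3087, 0.1223]
ee_rot: [-0.026, 1.0, 0.0, 0.0]
contact_force: [0.0, 0.8, 0.3]
finger_gap: 0.0472
t: 21.6
tool_pos: [0.4337, 0.3092, 0.1217]
ee_rot: [-0.026, 1.0, 0.001, 0.001]
contact_force: [-0.9, 0.2, 7.4]
finger_gap: 0.0473
t: 21.98
tool_pos: [0.4339, 0.3094, 0.1205]
ee_rot: [-0.026, 1.0, 0.001, 0.001]
contact_force: [-1.4, -0.2, 8.2]
finger_gap: 0.0469
```

The tongs made contact at exactly the home height of 0.122. I'll release them and rise.

```bash
python3 -m crank '[[0,0,-0.002,0,0.1],[0,0,0,0,0.3],[0,0,0,0,1],[0,0,0,0,1],[0,0,0,0,1],[0,0,-0.01,0,1],[0,0,-0.03,0,1],[0,0,-0.05,0,1],[0,0,-0.05,0,1],[0,0,-0.045,0,1]]'
python3 -m crank '[[0.012,0,0,0,1],[0.03,0,0,0,1],[0,0,0,0,1],[0,0,0,0,1],[0,0,0,0,1]]'
python3 - <<'E'
from h import *
w=save('wrist','w10');st=bot.state();print(st['tool_pos'])
a=w['pixels'].astype(int);b=load('w2')['pixels'];print(w['eye'],proj(w,[[.4335,.308,.17],[.3828,.3052,.168]]))
# dark head bbox + bright plates around
r=slice(180,280),slice(270,370)
g=w['pixels'][r].max(2); m=(g<40).astype(np.uint8)
n,l,s,c=cv2.connectedComponentsWithStats(m); print([(s[i].tolist(),(c[i]+[270,180]).round(1)) for i in range(1,n) if s[i][4]>60])
g2=load('w2')['pixels'][r].max(2);m=(g2<40).astype(np.uint8)
n,l,s,c=cv2.connectedComponentsWithStats(m); print([(s[i].tolist(),(c[i]+[270,180]).round(1)) for i in range(1,n) if s[i][4]>60])
E
```

```text
t: 23.22
tool_pos: [0.4333, 0.3086, 0.3089]
ee_rot: [-0.026, 1.0, 0.001, 0.001]
contact_force: [0.0, 1.1, -0.4]
finger_gap: 0.0857
t: 23.85
tool_pos: [0.392, 0.3063, 0.306]
ee_rot: [-0.026, 1.0, -0.0, -0.0]
contact_force: [0.5, 0.4, -0.2]
finger_gap: 0.0857
[0.39195582 0.30631328 0.30599115]
[0.30894272 0.30266484 0.44115639] [[322.05160876 229.02317336]
 [321.80598228 181.9534661 ]]
[([44, 45, 20, 15, 220], array([323.3, 233. ]))]
[([31, 45, 22, 30, 466], array([311.9, 241.5]))]
```

```bash
python3 - <<'E'
from h import *
st=bot.state();print(st['joint_positions'].round(3))
w=load('w8');t=load('t3')
p=proj(t,[[.48,-.1365,.023]])[0];print(p)
g=cv2.cvtColor(t['pixels'],6); x,y=p.astype(int); c=g[y-22:y+22,x-20:x+20]; b0=cv2.cvtColor(load('top0')['pixels'],6)[y-22:y+22,x-20:x+20]
d=cv2.absdiff(c,b0)>20; q=np.argwhere(d); print(d.sum(), q.mean(0)[::-1]+[x-20,y-22], np.ptp(q,axis=0))
print(plane(t,q.mean(0)[::-1]+[x-20,y-22],.023))
E
```

```text
[-0.485  0.453 -0.409  1.844  0.226  0.89   0.622]
[371.34372752 237.68054188]
52 [368.21153846 239.44230769] [22  6]
[ 0.47532522 -0.12853007  0.023     ]
```

```bash
python3 -m crank '[[-0.006,-0.02,0,0,1],[-0.006,-0.045,0,0,1],[-0.006,-0.0625,0,0,1],[-0.006,-0.0625,0,0,1],[-0.006,-0.0625,0,0,1],[-0.006,-0.0625,0,0,1],[-0.006,-0.0625,0,0,1],[-0.006,-0.0625,0,0,1],[-0.006,-0.06,0,0,1],[-0.006,-0.03,0,0,1]]'
python3 -m crank '[[0,0,0,0.18,1],[0,0,0,0.186,1],[0,0,0,0.186,1],[0,0,0,0.186,1],[0,0,0,0.186,1],[0,0,0,0.186,1],[0,0,0,0.186,1],[0,0,0,0.186,1],[0,0,0,0.186,1],[0,0,0,0,1]]'
python3 -m crank '[[0,0,0,0,1],[0,0,0,0,1],[0,0,0,0,1]]'
python3 -c "
from h import *
w=save('wrist','wA');print(bot.state()['tool_pos'],proj(w,[[.48,-.1365,.023]]))"
python3 -m crank '[[-0.03,0,0,0,1],[-0.05,0,0,0,1],[-0.06,0,0,0,1],[-0.05,0,0,0,1],[-0.03,0,0,0,1],[0,0,0,0,1],[0,0,0,0,1],[0,0,0,0,1]]'
python3 - <<'E'
from h import *
w=save('wrist','wB');a=load('wA');st=bot.state();print(st['tool_pos'],st['joint_positions'].round(2))
c=[]
for s,P in((a,[.48,-.1365,.023]),(w,[.473,-.361,.04])):
    x,y=proj(s,[P])[0].astype(int);x0=max(0,x-57);y0=max(0,y-85);print(x0,y0)
    c.append(cv2.resize(s['pixels'][y0:y0+171,x0:x0+114,::-1],(400,600),interpolation=2))
cv2.imwrite('pics/m7.png',np.hstack(c))
E
```

```text
t: 25.15
tool_pos: [0.4783, -0.2228, 0.3058]
ee_rot: [-0.023, 1.0, -0.001, -0.0]
contact_force: [0.5, 0.9, 0.6]
finger_gap: 0.0852
t: 26.4
tool_pos: [0.4789, -0.2181, 0.306]
ee_rot: [0.722, 0.692, -0.0, -0.0]
contact_force: [0.7, 1.1, -0.1]
finger_gap: 0.0854
t: 26.78
tool_pos: [0.4787, -0.2181, 0.3063]
ee_rot: [0.723, 0.691, 0.0, -0.0]
contact_force: [-0.4, 0.9, 0.2]
finger_gap: 0.0857
[ 0.47876034 -0.21808262  0.30628392] [[321.99760119 105.07515097]]
t: 27.82
tool_pos: [0.4696, -0.4361, 0.3063]
ee_rot: [0.722, 0.692, 0.001, -0.0]
contact_force: [0.8, 1.0, -0.1]
finger_gap: 0.0855
[ 0.46952352 -0.43632135  0.30640864] [ 0.61  0.65  0.12  1.44 -0.08  1.07  0.71]
264 20
266 25
```

View pics/m7.png

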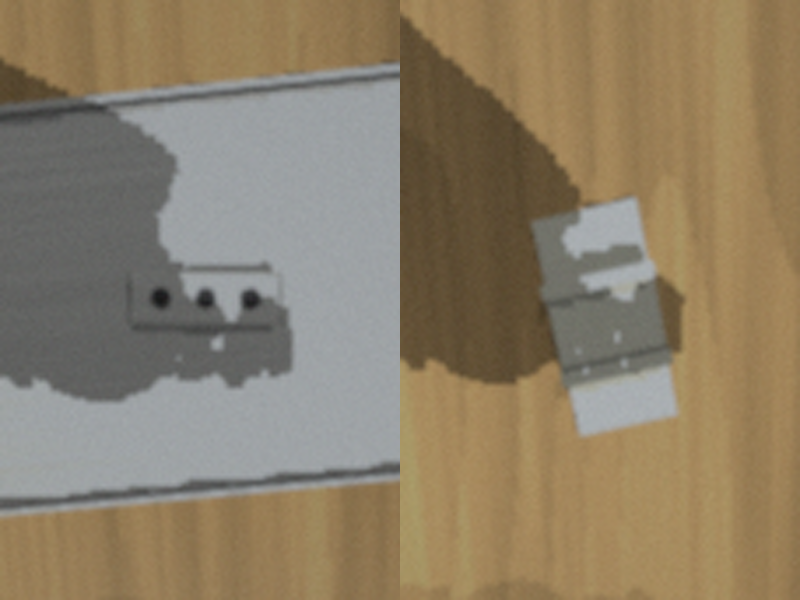

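The left crop shows the bar lying flat on the tray with its dots at (160, 298), (206, 299) and (251, 299). The right crop shows the holder, with foot corners at (131, 218), (236, 197), (278, 413) and (181, 436), so it is turned about 12°.

```bash
python3 - <<'E'
from h import *
A=load('wA');B=load('wB');t=load('top0');sd=load('side0');k=171/600
fa=lambda p:(264+p[0]*.285,20+p[1]*k); fb=lambda p:(266+p[0]*.285,25+p[1]*k)
D=np.array([plane(A,fa(p),.023) for p in((160,298),(206,299),(251,299))]);print('dots',D.round(4),np.degrees(np.arctan2(*(D[2]-D[0])[1::-1])))
E=np.array([plane(A,fa(p),.023)[:2] for p in((130,268),(278,268),(278,328),(132,327))]);print('bar',E.round(4),E.mean(0))
F=np.array([plane(B,fb(p),.006)[:2] for p in((131,218),(236,197),(278,413),(181,436))]);print('foot',F.round(4),F.mean(0),[np.linalg.norm(F[i]-F[i-1]).round(4) for i in range(4)])
d=F[2]+F[3]-F[0]-F[1];print('y-axis dir',np.degrees(np.arctan2(-d[1],-d[0])))
d=F[1]+F[2]-F[0]-F[3];print('x-axis dir',np.degrees(np.arctan2(d[1],d[0])))
W=np.array([plane(B,fb(p),.047)[:2] for p in((145,303),(255,275),(270,345),(165,372))]);print('wall',W.round(4),W.mean(0),[np.linalg.norm(W[i]-W[i-1]).round(4) for i in range(4)])
for p in [*F]: print(proj(t,[[*p,.006]])[0].round(1),proj(sd,[[*p,.006]])[0].round(1))
# white mask in top view
g=cv2.cvtColor(t['pixels'],41);m=((g[...,1]<70)&(g[...,2]>110))[225:260,435:490].astype(np.uint8)
c=max(cv2.findContours(m,0,1)[0],key=cv2.contourArea);q=cv2.minAreaRect(c);print(q,np.array(q[0])+[435,225])
E
```

```text
dots [[ 0.4626 -0.1355  0.023 ]
 [ 0.481  -0.1367  0.023 ]
 [ 0.4991 -0.1375  0.023 ]] -3.1428102945326746
bar [[ 0.4513 -0.1237]
 [ 0.5101 -0.1263]
 [ 0.5097 -0.1492]
 [ 0.4505 -0.1462]] [ 0.48041327 -0.13633485]
foot [[ 0.445  -0.3287]
 [ 0.4883 -0.3225]
 [ 0.5039 -0.4103]
 [ 0.4611 -0.4185]] [ 0.4745666  -0.37000158] [np.float64(0.0913), np.float64(0.0437), np.float64(0.0891), np.float64(0.0435)]
y-axis dir 100.13110712192803
x-axis dir 9.424149659290945
wall [[ 0.4509 -0.3613]
 [ 0.4931 -0.353 ]
 [ 0.4983 -0.3789]
 [ 0.4572 -0.3873]] [ 0.47485828 -0.37011784] [np.float64(0.0267), np.float64(0.043), np.float64(0.0264), np.float64(0.042)]
[445.  253.4] [348.3 304.7]
[442.4 236.6] [359.6 295.9]
[476.  231.4] [386.2 314.5]
[479.6 247.9] [375.7 324.4]
((27.449058532714844, 16.728302001953125), (18.79743194580078, 10.197298049926758), 79.3803482055664) [462.44905853 241.728302  ]
```

Everything agrees:
- **Holder:** centre (0.4747, −0.370) and yaw about 10°, the same from the foot (44 × 90 mm) and the wall tops (27 × 43 mm).
- **Bar:** centre (0.481, −0.1365), yaw −3°.

Now the pick.

```bash
python3 -m crank '[[0.02,0,0,0.01,1],[0.05,-0.001,0,0,1],[0.06,0,0,0,1],[0.06,0,0.03,0,1],[0.06,0,0.04,0,1],[0.035,0,0.05,0,1],[0.015,0,0.05,0,1],[0,0,0.04,0,1],[0,0,0.02,0,1],[0,0,0,0,1]]' 30
python3 -m crank '[[0,0,0,0,1],[0,0,0,0,1]]'
```

```text
t: 29.12
tool_pos: [0.4828, -0.1492, 0.0828]
ee_rot: [0.726, 0.688, -0.001, -0.001]
contact_force: [-0.3, 0.4, 0.5]
finger_gap: 0.0855
t: 29.38
tool_pos: [0.4843, -0.1504, 0.0848]
ee_rot: [0.726, 0.687, 0.001, 0.001]
contact_force: [0.3, -0.1, 0.4]
finger_gap: 0.0858
```

```bash
python3 -m crank '[[0.014,-0.004,0.0,0,1],[0,0,0.02,0,1],[0,0,0.02,0,1],[0,0,0,0,1],[0,0,0,0,1]]'
```

```text
t: 30.0
tool_pos: [0.4804, -0.1355, 0.0443]
ee_rot: [0.726, 0.688, 0.0, 0.0]
contact_force: [-0.7, 0.1, -0.4]
finger_gap: 0.0855
```

```bash
python3 -c "
from h import *
st=bot.state();print(st['tool_pos'],np.degrees(2*np.arctan2(st['ee_rot'][1],st['ee_rot'][0])))"
```

```text
[ 0.48042972 -0.13554721  0.04430154] 86.87521796959966
```

Within 1 mm. I'll nudge sideways by that amount, descend and close.

```bash
python3 -m crank '[[-0.001,0,0.012,0,1],[0,0,0.01,0,1],[0,0,0.007,0,1],[0,0,0,0,1],[0,0,0,0,1]]' 30
python3 -m crank '[[0,0,0,0,0.6],[0,0,0,0,0.4],[0,0,0,0,0.3],[0,0,0,0,0.2],[0,0,0,0,0.2],[0,0,0,0,0.2]]' 30
```

```text
t: 30.62
tool_pos: [0.4802, -0.137, 0.0146]
ee_rot: [0.726, 0.687, 0.0, -0.0]
contact_force: [0.1, -0.5, 0.6]
finger_gap: 0.0856
t: 31.38
tool_pos: [0.4806, -0.1371, 0.0152]
ee_rot: [0.726, 0.687, 0.0, 0.0]
contact_force: [0.3, -0.0, 5.2]
finger_gap: 0.059
```

```bash
python3 -m crank '[[0,0,-0.008,0,0.2],[0,0,-0.02,0,0.2],[0,0,-0.03,0,0.2],[0,0,-0.03,0,0.2],[-0.02,0.001,-0.01,0,0.2],[-0.04,0.001,0,0,0.2],[-0.055,0.002,0,0,0.2],[-0.055,0.002,0,0,0.2],[-0.043,0.001,0,0,0.2],[-0.02,0,0,0,0.2]]'
python3 -m crank '[[0,0,0,-0.115,0.2],[0,0,0,-0.114,0.2],[0,0,0,0,0.2],[0,0,0,0,0.2],[0,0,0,0,0.2]]'
python3 - <<'E'
from h import *
st=bot.state();h=np.degrees(2*np.arctan2(st['ee_rot'][1],st['ee_rot'][0]));M=R.from_quat(st['ee_rot']).as_matrix()
print(h,st['tool_pos'],M.T@(np.array([.4747,-.370,st['tool_pos'][2]])-st['tool_pos']))
E
```

```text
t: 32.62
tool_pos: [0.4731, -0.3731, 0.1128]
ee_rot: [0.728, 0.686, -0.001, 0.0]
contact_force: [-0.0, 0.1, -1.3]
finger_gap: 0.0591
t: 33.25
tool_pos: [0.4745, -0.3696, 0.1126]
ee_rot: [0.643, 0.766, 0.0, -0.0]
contact_force: [0.8, -0.7, -0.7]
finger_gap: 0.0591
99.94546289308852 [ 0.47451456 -0.36959382  0.11264545] [-4.32101391e-04  1.12506541e-04 -1.32792562e-07]
```

```bash
python3 -m crank '[[0,0,0.012,0,0.2],[0,0,0.02,0,0.2],[0,0,0.012,0,0.2],[0,0,0.005,0,0.2],[0,0,0.003,0,0.2],[0,0,0,0,0.2],[0,0,0,0,0.2]]'
python3 -m crank '[[0,0,0.004,0,0.2],[0,0,0.004,0,0.2],[0,0,0,0,0.2],[0,0,0,0,0.2]]'
python3 -m crank '[[0,0,0.004,0,0.2],[0,0,0.004,0,0.2],[0,0,0.003,0,0.2],[0,0,0,0,0.2],[0,0,0,0,0.2]]'
```

```text
t: 34.12
tool_pos: [0.4747, -0.3703, 0.0611]
ee_rot: [0.643, 0.766, 0.0, 0.0]
contact_force: [0.3, -0.3, -0.2]
finger_gap: 0.0588
t: 34.62
tool_pos: [0.4744, -0.37, 0.0526]
ee_rot: [0.643, 0.766, 0.0, -0.0]
contact_force: [0.1, 0.2, -0.3]
finger_gap: 0.0592
t: 35.25
tool_pos: [0.4744, -0.37, 0.0416]
ee_rot: [0.643, 0.766, 0.0, 0.0]
contact_force: [0.4, -1.0, -0.8]
finger_gap: 0.0591
```

The bar is in the channel with no contact. Lowering in fine steps.

```bash
python3 -m crank '[[0,0,0.002,0,0.2],[0,0,0.001,0,0.2],[0,0,0,0,0.2],[0,0,0,0,0.2]]'
python3 -m crank '[[0,0,0.001,0,0.2],[0,0,0,0,0.2],[0,0,0,0,0.2]]'
python3 -m crank '[[0,0,0.001,0,0.2],[0,0,0,0,0.2],[0,0,0,0,0.2]]'
```

```text
t: 35.75
tool_pos: [0.4744, -0.3701, 0.0387]
ee_rot: [0.643, 0.766, 0.0, 0.0]
contact_force: [-0.5, -0.2, -0.3]
finger_gap: 0.0592
t: 36.12
tool_pos: [0.4744, -0.37, 0.0376]
ee_rot: [0.643, 0.766, 0.0, -0.0]
contact_force: [-0.3, -0.6, -0.8]
finger_gap: 0.0588
t: 36.5
tool_pos: [0.4745, -0.3701, 0.0372]
ee_rot: [0.643, 0.766, 0.0, 0.0]
contact_force: [-0.8, -0.2, 5.2]
finger_gap: 0.0593
```

It touched the channel floor at 0.0372, as predicted. I'll release, rise, back off and look.

```bash
python3 -m crank '[[0,0,0,0,0.4],[0,0,0,0,0.45],[0,0,0,0,0.6],[0,0,0,0,0.8],[0,0,0,0,1],[0,0,0,0,1],[0,0,-0.01,0,1],[0,0,-0.02,0,1],[0,0,-0.05,0,1],[0,0,-0.06,0,1]]'
python3 -m crank '[[-0.02,0,-0.06,0,1],[-0.04,0,-0.06,0,1],[-0.01,0,0,0,1],[0,0,0,0,1],[0,0,0,0,1],[0,0,0,0,1]]'
python3 - <<'E'
from h import *
w=save('wrist','wF');s=save('side','sF');t=save('top','tF');c=[]
for q,P,h in((w,[.4747,-.37,.04],45),(s,[.4747,-.37,.04],30),(s,[.434,.308,.1],40),(t,[.434,.308,.16],30)):
    x,y=proj(q,[P])[0].astype(int);x0=max(0,x-h*4//3);y0=max(0,y-h);print(x0,y0)
    c.append(cv2.resize(q['pixels'][y0:y0+2*h,x0:x0+h*8//3,::-1],(400,300),interpolation=2))
cv2.imwrite('pics/m8.png',np.vstack([np.hstack(c[:2]),np.hstack(c[2:])]))
for P in ([.4747,-.37,.045],[.4562,-.3733,.045],[.4931,-.3667,.045]): print(proj(w,[P]))
E
```

```text
t: 37.75
tool_pos: [0.474, -0.3698, 0.1788]
ee_rot: [0.643, 0.766, 0.0, -0.0]
contact_force: [1.1, 0.2, -0.2]
finger_gap: 0.0856
t: 38.5
tool_pos: [0.4853, -0.432, 0.2867]
ee_rot: [0.642, 0.766, 0.0, -0.002]
contact_force: [0.5, 0.8, -1.1]
finger_gap: 0.0856
264 75
328 271
171 121
141 219
[[324.22048895 121.0898633 ]]
[[309.68533012 121.10673062]]
[[338.68300273 121.05802268]]
```

View pics/m8.png

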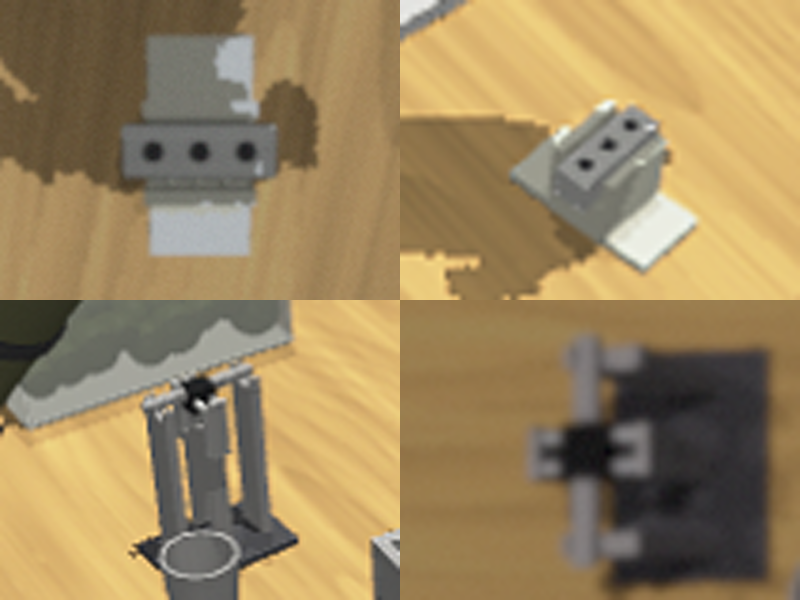

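The bar lies in the channel with both ends out. Its middle dot is at (324, 120.6), against (324.2, 121.1) predicted for a centred bar at full depth. The tongs hang on both posts, upright. I'm handing in.

```bash
python3 -c "
from rig import bot
bot.finish_job();print(bot.state()['t'])"
```

```text
the job is handed in; nothing more can be done
the job is handed in; nothing more can be done
```

The job is done and handed in at about 39 s of the 67 s allowed. I took the tongs from the stand, fished the bar out of the well, laid it on the tray and hung the tongs back. Then I gripped the bar by its ends and lowered it into the holder.

**Last checks, all good:**
- **Bar:** it lies flat in the channel with both ends out. Its middle dot was within 1 px of where a centred bar at full depth should appear, and it touched the channel floor at the predicted height, then was released.
- **Tongs:** they hang upright on both posts, let go. They touched the posts at the same height they were picked up from.
- **Robot:** it stands clear of everything.

**Checks that disagreed:**
- **Bar height in the well:** the wrist and top views put the bar's top at 17 mm, while the text implies 28 mm. I used 28 mm because the bar's size then came out right, and the grasp and touchdown heights were consistent with it.
- **Tongs head:** the top and wrist cameras differed by about 6 mm in y. I used the wrist views, and the grasp came out centred.
- **Grip on the bar in the well:** the finger gap read 37 mm where about 40 mm was expected. Pictures confirmed the bar was held.
- **Touchdown on the tray:** the bar was pressed down with about 26 N for a moment before I eased off.

I did not check the bystanders' positions separately, but no unexpected contact force showed up.

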